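# Sweep spilled dog biscuits into the pull-out tray and shut it

### The job

Four dog biscuits have spilled on the aluminium shelf: sweep them forward off the shelf, over its front lip, so that all four drop into the pull-out tray that stands open below, sliding them along the shelf without picking any up or crushing them. Then push the tray fully home under the shelf, and leave the treat jar, the bowl, the clicker and the rubber ring where they stand.

Things in the scene. Friction and masses are not known exactly. Their poses are not given: they have to be found in the camera images.
- shelf: low brushed-aluminium shelf unit fixed on the bench, 300 mm deep (its x) x 520 mm wide (its y), flat top 85 mm above the bench. Origin: centre of its underside, at bench height. Its -x axis points out of its front, towards the robot's left (within about 10 degrees). A 20 mm high upstand runs along the back edge, x = +147 mm. The biscuits lie within x -95 to +45, y -80 to +80 mm
- lip (a point): middle of the shelf's front lip: the straight upper front edge, 85 mm above the bench, at the shelf's x = -150 mm, y = 0; axes as the shelf's. The lip's fascia hangs 23 mm down from it, and the tray slides in and out beneath
- tray (a joint): how far the pull-out tray is pulled out, m: 0 = fully home (hard stop), 0.15 = fully out; it starts open by 0.10 to 0.13. It slides along the shelf's -x axis with about 1.5 N of friction and stays where it is left
- tray_in (a point): centre of the tray's inner floor, 8 mm above the bench; moves with the tray, axes as the shelf's. Inside, the tray is 208 mm (x) x 252 mm (y), walls 46 mm above the floor. With the tray home this point is at the shelf's x = -40 mm, y = 0. When open, only the part between the lip and the tray's front wall (104 mm to -x of this point) is uncovered
- tray_pull (a point): middle of the rolled pull edge along the top of the tray's front panel, at its outermost face, 56 mm above the bench; 8 mm thick, 270 mm long along the shelf's y. The panel itself is 16 mm further back and reaches down to 4 mm above the bench. Moves with the tray; when home it is at the shelf's x = -168 mm, 18 mm in front of the lip
- biscuit0_mid (a point): bone-shaped tan dog biscuit, rigid and brittle (cracks at about 10 N of finger force), 49 mm long x 29 mm wide x 12 mm thick, about 14 g, lying flat on the shelf at the start; this point is its centre, 6 mm above its underside; x runs along its length, z is its thickness
- biscuit1_mid (a point): bone-shaped tan dog biscuit, rigid and brittle (cracks at about 10 N of finger force), 49 mm long x 29 mm wide x 12 mm thick, about 14 g, lying flat on the shelf at the start; this point is its centre, 6 mm above its underside; x runs along its length, z is its thickness
- biscuit2_mid (a point): bone-shaped tan dog biscuit, rigid and brittle (cracks at about 10 N of finger force), 49 mm long x 29 mm wide x 12 mm thick, about 14 g, lying flat on the shelf at the start; this point is its centre, 6 mm above its underside; x runs along its length, z is its thickness
- biscuit3_mid (a point): bone-shaped tan dog biscuit, rigid and brittle (cracks at about 10 N of finger force), 49 mm long x 29 mm wide x 12 mm thick, about 14 g, lying flat on the shelf at the start; this point is its centre, 6 mm above its underside; x runs along its length, z is its thickness
- jar: clear glass treat jar with a steel twist cap, 86 mm across and 124 mm tall, 0.55 kg, standing in one back corner of the shelf, not to be disturbed; origin at the centre of its underside
- bowl: yellow silicone bowl, 120 mm across the rim and 45 mm tall, in the other back corner, not to be disturbed; origin at the centre of its underside
- clicker: black plastic training clicker with a steel tongue, 56 x 34 x 18 mm, near one front corner of the shelf, not to be disturbed; origin at the centre of its underside, x along its length
- ring: teal rubber ring toy, 84 mm across, 50 mm hole, 18 mm high, lying flat near the other front corner, not to be disturbed; origin at the centre of its underside
Mind the look-alikes: they are no part of the job. What is shaped like the part that bears biscuit3_mid but yellow is not meant.

How it is judged:
By the outcome, as a careful person would: the job done as asked, in the order asked, and still so for the second after the job is handed in, with the robot touching nothing.
It also fails if it takes over 72 s, if anything falls off the work surface, if the arm or the gripper's body presses on something with over 40 N, if the wrist force passes 120 N, or if a joint passes its speed limit or range.

### The arm

A 6-joint arm with a two-finger parallel gripper is mounted at the origin on the work surface. World frame = base frame: x ahead of the robot, y to its left, z up, the work surface at z = 0. Lengths are in m, angles in rad, forces in N, time in s.
With the tool pointing down it reaches from about 0.35 to 0.95 m from the base axis. Payload 17.4 kg.
Tool frame: the origin (TCP) lies midway between the tips of the shut fingers; the grasp point (between the pads) lies 19 mm behind it; x points along the fingers, y is the direction in which the jaws open and shut, and the axes are right-handed (so a half turn about x gives the same grasp; the last joint's range is limited). The gripper opens to 93 mm and grips with 3 to 60 N. Pads are 15 mm wide; open, the fingers measure 128 mm over their backs; the gripper's body (75 mm by 188 mm) begins 65 mm behind the grasp point.
Start: joints at [-1.173, 0.116, 1.442, -0, 1.584, -0.038], TCP at [0.285, -0.612, 0.219] pointing down, gripper open.
Joint ranges: [-2.83, 2.83], [-0.83, 2.19], [0.07, 2.5], [-1.14, 4.28], [0.01, 3], [-2.97, 2.97]. Speed limits (rad/s): [1.89, 1.89, 2.22, 3.14, 3.14, 3.14].

### API

Orientations are given as a unit quaternion [w, x, y, z].
In Python, from station import readout, optics, ticket gives the robot as it stands.
- The arm moves only by the tool move_arm, never from a script. Its argument "commands" is a list of rows, each an object of numbers: "x", "y", "z": the shift along the tool's x, y, z in m; "spin": the turn about the tool's x in rad. In form: [{"x": .., "y": .., "z": .., "spin": ..}, ...]. A call has 1 to 10 rows; each row is the pose to reach, as a shift and turn from the pose measured when the call began, along the tool's axes at that moment; what a row does not reach only later rows make up. A row lasts 1/12 s, in which the tool goes at most 41.7 mm and 7.16 degrees, less where a joint would pass 70% of its speed; a pose out of reach is approached as far as the arm can. A call with a gripper value outside its range is refused whole. "hand" is the opening, from 0 (shut) to 1 (fully open), set as the call begins (left out, the last holds). The fingers move at their own pace and stop on an object; "force" is the grip in N (left out, the last holds). Time passes only in rows, so rows that repeat a pose let the fingers close. It gives the time, the measured TCP pose, the force and the opening at its end, in the units of the state.
- readout.state(): the state, without advancing time (a new reading comes with each control period).
- optics.grab_frame(name): name is "scene" or "side" or "wrist"; returns the picture (384x512x3 uint8, red, green, blue); there is no depth.
- optics.camera_params(name): a dict with "K" (3x3 intrinsics, pixels), "position" and "attitude" of the camera in the world; the wrist camera has in their place "T_tool_cam" (4x4, takes a point from camera to tool coordinates, whose origin is the TCP and whose axes are the tool frame's). Camera axes: x right, y up, looking along -z (the intrinsics and any distortion apply to the point x, -y, -z); pixel columns grow to the right and rows downward; lengths in m; the calibration is good to about 2 mm. A picture is of the moment at which its call begins: read the wrist's pose just before it. camera_params takes no time and is no camera call.
- ticket.job_done(): hands the job in, once; it reports no verdict.
The state is a dict: "t": time; "qpos": joint angles; "dq": joint speeds; "joint_torque": joint torques, N m; "tool_pos": TCP position; "orientation": TCP orientation; "force": force on the tool from outside, world axes, zero at the start; "moment": the same for the moment, N m; "gripper_width": opening from 0.0 (shut) to 1.0 (fully open).
Only numpy, scipy, OpenCV 4.12 (cv2) and the standard library are available. Lean on these libraries where they do the work, as an engineer would, in place of code of your own. Each camera call takes 0.05 s, during which the arm holds its last target.

## Working session

There is one attempt and no reset: what is moved stays moved. The work goes in short steps, Python scripts to look and compute and a tool call to move; the robot and the scene stay as the last step left them, time stands still between calls to the robot, and variables do not carry over. Pictures are saved under pics/ and viewed, and the job is handed in when it is done.

Besides the shell and the picture viewer there is one more tool, called as name(argument=value, ...) on one line, values as JSON. move_arm: Moves the arm, as the interface text tells. Its arguments: {"type":"object","properties":{"commands":{"type":"array"},"hand":{"type":"number"},"force":{"type":"number"}},"required":["commands"]}

```bash
mkdir -p pics; ls; cat > h.py <<'E'
import numpy as np,cv2
from station import readout,optics,ticket
from scipy.spatial.transform import Rotation as R
def rot(q): return R.from_quat([q[1],q[2],q[3],q[0]]).as_matrix()
E
python3 - <<'E'
from h import *
s=readout.state();print(s)
for n in("scene","side","wrist"):
    print(n,optics.camera_params(n))
    im=optics.grab_frame(n);cv2.imwrite(f"pics/{n}0.png",im[:,:,::-1])
E
```

```text
pics
{'t': 0.0, 'qpos': array([-1.17279765e+00,  1.16481592e-01,  1.44227209e+00,  3.98529583e-06,
        1.58402699e+00, -3.77937845e-02]), 'dq': array([ 0.0010063 , -0.00080637, -0.00011186, -0.00024147, -0.00101579,
        0.00090284]), 'joint_torque': array([-3.45051783e-03, -7.21275973e+01, -6.22611165e+01,  7.78726721e-02,
        2.38988176e-02, -5.82753592e-05]), 'tool_pos': array([ 0.28484993, -0.61171361,  0.21790392]), 'orientation': array([-0.15244608, -0.69031283, -0.15327305,  0.69046054]), 'force': array([-0.03251902,  0.15029874,  0.16403126]), 'moment': array([ 0.02240802, -0.00372384, -0.01197702]), 'gripper_width': 1.0021347912006113}
scene {'K': array([[422.59671246,   0.        , 259.08168455],
       [  0.        , 422.59671246, 189.0348789 ],
       [  0.        ,   0.        ,   1.        ]]), 'position': array([ 1.0264418 , -0.39177632,  0.59939695]), 'attitude': array([0.81791012, 0.34844468, 0.18042721, 0.42077947])}
side {'K': array([[360.40025244,   0.        , 257.53900693],
       [  0.        , 360.40025244, 182.84222105],
       [  0.        ,   0.        ,   1.        ]]), 'position': array([ 0.48432083, -0.66163579,  0.53949057]), 'attitude': array([ 0.89329731,  0.44025297, -0.03330251, -0.08419131])}
wrist {'K': array([[326.47189534,   0.        , 258.43746908],
       [  0.        , 326.47189534, 194.73576168],
       [  0.        ,   0.        ,   1.        ]]), 'T_tool_cam': array([[-3.24623927e-04,  2.51204424e-01, -9.67934002e-01,
        -1.65307379e-01],
       [ 9.99997750e-01, -1.94734950e-03, -8.40766006e-04,
         1.05555131e-04],
       [-2.09610993e-03, -9.67932097e-01, -2.51203227e-01,
        -6.94429540e-02],
       [ 0.00000000e+00,  0.00000000e+00,  0.00000000e+00,
         1.00000000e+00]])}
```

View pics/scene0.png

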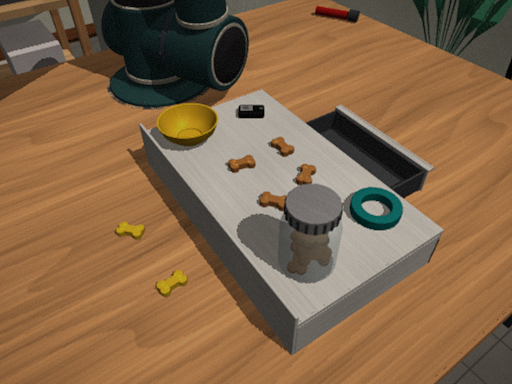

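View pics/side0.png

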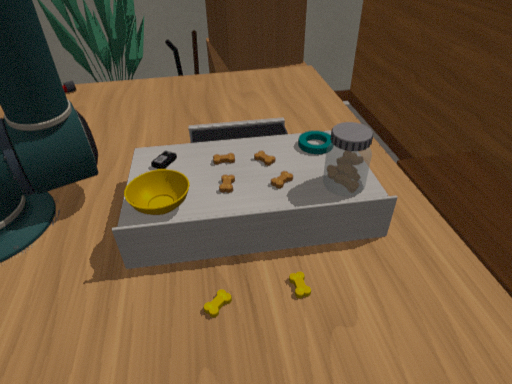

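View pics/wrist0.png

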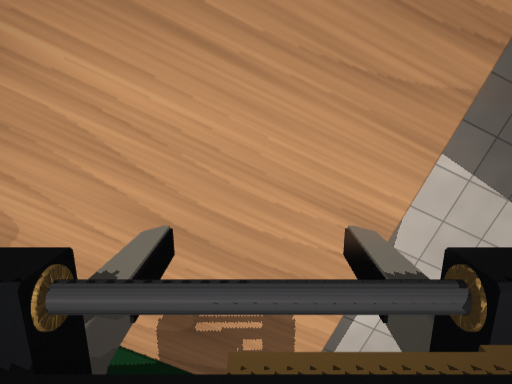

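The scene picture shows four tan biscuits on the shelf at about (241,163), (283,146), (306,174) and (273,200), the last partly hidden by the jar. Two yellow look-alikes lie on the bench at (130,230) and (172,283) and are not meant. The tray is open on the far (+y) side. Next I'll measure.

```bash
cat >> h.py <<'E'
def cam(n):
    p=optics.camera_params(n)
    if n=="wrist":
        s=readout.state();T=np.eye(4);T[:3,:3]=rot(s['orientation']);T[:3,3]=s['tool_pos'];T=T@p['T_tool_cam'];return p['K'],T[:3,:3],T[:3,3]
    return p['K'],rot(p['attitude']),p['position']
def ray(c,uv):
    K,Rm,t=c;d=np.linalg.inv(K)@[uv[0],uv[1],1];d=Rm@[d[0],-d[1],-d[2]];return t,d/np.linalg.norm(d)
def plane(c,uv,z):
    t,d=ray(c,uv);return t+d*(z-t[2])/d[2]
def proj(c,P):
    K,Rm,t=c;q=Rm.T@(np.asarray(P,float)-t);p=K@[q[0],-q[1],-q[2]];return p[:2]/p[2]
def tri(c1,u1,c2,u2):
    a,d=ray(c1,u1);b,e=ray(c2,u2)
    s=np.linalg.lstsq(np.c_[d,-e],b-a,rcond=None)[0];p,q=a+s[0]*d,b+s[1]*e
    return (p+q)/2,np.linalg.norm(p-q)
def blobs(im,lo,hi,amin=30):
    hsv=cv2.cvtColor(im,cv2.COLOR_RGB2HSV);m=cv2.inRange(hsv,lo,hi)
    n,l,st,ce=cv2.connectedComponentsWithStats(m)
    return [(st[i,4],ce[i].round(1),st[i,:4]) for i in range(1,n) if st[i,4]>=amin],m
E
python3 - <<'E'
from h import *
for n in("scene","side"):
    im=cv2.imread(f"pics/{n}0.png")[:,:,::-1].copy()
    hsv=cv2.cvtColor(im,cv2.COLOR_RGB2HSV)
    for p in ([(241,163),(283,146),(130,230),(188,135),(200,300),(375,208),(235,210)] if n=="scene" else [(224,159),(228,184),(218,303),(315,140),(200,350),(300,210)]): print(n,p,hsv[p[1],p[0]])
    y0,x0=(80,120) if n=="scene" else (110,100)
    crop=im[y0:y0+280,x0:x0+330]
    cv2.imwrite(f"pics/{n}_crop.png",cv2.resize(crop,None,fx=2.1,fy=2.1,interpolation=cv2.INTER_CUBIC)[:600,:,::-1])
E
```

```text
scene (241, 163) [ 14 190 138]
scene (283, 146) [ 14 178 150]
scene (130, 230) [ 23 216 189]
scene (188, 135) [ 22 223 189]
scene (200, 300) [ 15 152 173]
scene (375, 208) [ 14  25 175]
scene (235, 210) [ 22  25 183]
side (224, 159) [ 15 211  76]
side (228, 184) [ 19 176 152]
side (218, 303) [ 25 255 173]
side (315, 140) [21 18 98]
side (200, 350) [ 15 131 150]
side (300, 210) [15 34 76]
```

View pics/scene_crop.png

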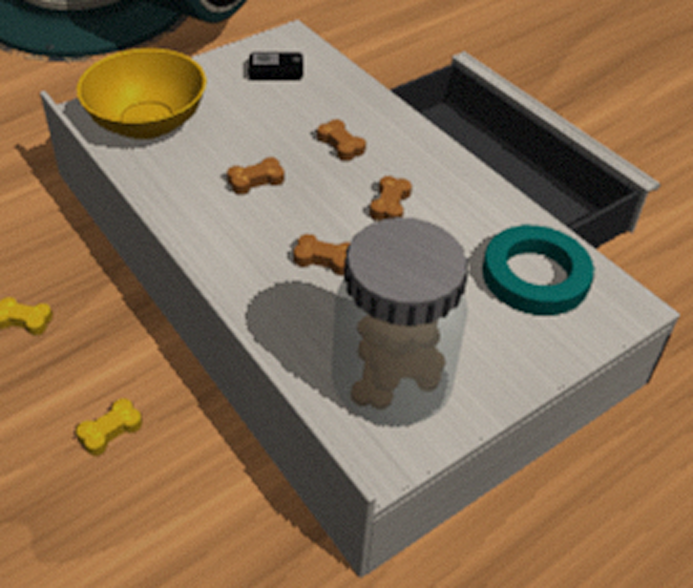

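View pics/side_crop.png

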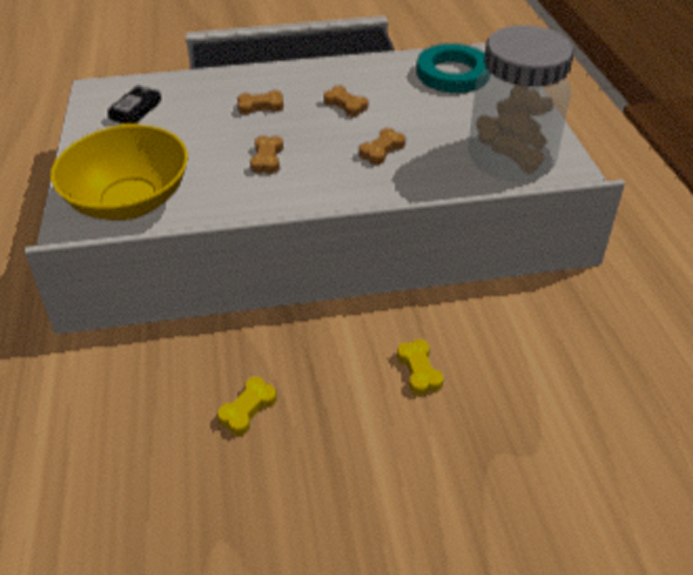

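```bash
python3 - <<'E'
from h import *
np.set_printoptions(precision=4,suppress=True)
C={n:cam(n) for n in("scene","side")}
S,D=C['scene'],C['side']
B={}
for n in C:
    im=cv2.imread(f"pics/{n}0.png")[:,:,::-1].copy()
    b,m=blobs(im,(5,165,40),(20,255,255),30)
    inn=[x for x in b if x[0]<600 and (160<x[1][0]<340) and 130<x[1][1]<215]
    print(n,[(int(a),c) for a,c,_ in inn])
    for a,c,_ in inn: print('  plane',plane(C[n],c,0.091))
    for nm,lo,hi in(("yel",(21,180,60),(30,255,255)),("teal",(80,120,30),(100,255,255))):
        b,_=blobs(im,lo,hi,150);print(nm,[(int(a),c,s.tolist()) for a,c,s in b],[plane(C[n],c,.1)[:2] for a,c,s in b])
def c2(p,o): return np.array(p)/2.1+np.array(o)
so,do=(120,80),(100,110)
fl=(c2((298,20),so),c2((72,81),do));fr=c2((678,316),so)
print('FL tri',tri(S,fl[0],D,fl[1]),'pl',plane(S,fl[0],.085),plane(D,fl[1],.085),'FR',plane(S,fr,.085))
br=(c2((373,503),so),c2((622,184),do));bl=(c2((42,95),so),c2((33,250),do))
for b in(br,bl): print('back',tri(S,b[0],D,b[1]),plane(S,b[0],.105),plane(D,b[1],.105))
pr=(c2((656,186),so),c2((387,20),do));plf=(c2((460,55),so),c2((190,37),do))
for b in(plf,pr): print('pull',tri(S,b[0],D,b[1]),plane(S,b[0],.056),plane(D,b[1],.056))
ck=(c2((277,75),so),c2((133,110),do));print('clicker',[plane(x,y,.09) for x,y in zip((S,D),ck)])
jb=(c2((395,375),so),c2((518,150),do));print('jar',[plane(x,y,.085) for x,y in zip((S,D),jb)], 'captop',plane(S,c2((406,262),so),.209),plane(D,c2((528,44),do),.209))
E
```

```text
scene [(223, array([282. , 146.3])), (260, array([241.2, 163.3])), (240, array([305.3, 174. ])), (287, array([272.2, 200.3]))]
  plane [0.5225 0.0213 0.091 ]
  plane [ 0.5187 -0.0715  0.091 ]
  plane [0.6109 0.006  0.091 ]
  plane [ 0.6295 -0.0826  0.091 ]
yel [(1765, array([186.9, 121.4]), [157, 103, 61, 40]), (319, array([130., 230.]), [116, 222, 29, 17]), (420, array([171.4, 282.7]), [156, 270, 31, 27])] [array([ 0.3525, -0.094 ]), array([ 0.56  , -0.3062]), array([ 0.6839, -0.298 ])]
teal [(1326, array([376. , 208.2]), [350, 187, 53, 43])] [array([0.7495, 0.0386])]
side [(136, array([264.2, 157.7])), (137, array([223.4, 158.3])), (164, array([281.6, 179.2])), (154, array([226.7, 183.3]))]
  plane [0.6138 0.0003 0.091 ]
  plane [0.5237 0.0164 0.091 ]
  plane [ 0.6334 -0.0853  0.091 ]
  plane [ 0.5206 -0.0766  0.091 ]
yel [(2210, array([156.8, 191.1]), [124, 168, 65, 47]), (361, array([299.5, 284.5]), [289, 271, 22, 28]), (416, array([217.1, 302.8]), [204, 289, 28, 29])] [array([ 0.3829, -0.0861]), array([ 0.5969, -0.3505]), array([ 0.4757, -0.3583])]
teal [(370, array([29.1, 27.2]
[... 494 characters left out ...]
k (array([ 0.8294, -0.1918,  0.0983]), np.float64(0.0031923300484058806)) [ 0.831 -0.193  0.105] [ 0.8242 -0.201   0.105 ]
back (array([ 0.3173, -0.1811,  0.104 ]), np.float64(0.0035715928560639512)) [ 0.3161 -0.1799  0.105 ] [ 0.3188 -0.1846  0.105 ]
pull (array([0.4525, 0.2426, 0.0583]), np.float64(0.007194320352352819)) [0.4457 0.2505 0.056 ] [0.4536 0.2397 0.056 ]
pull (array([0.7179, 0.2396, 0.0562]), np.float64(0.007818227428469375)) [0.7147 0.2455 0.056 ] [0.7177 0.2322 0.056 ]
clicker [array([0.4011, 0.0345, 0.09  ]), array([0.391 , 0.0285, 0.09  ])]
jar [array([ 0.7547, -0.1088,  0.085 ]), array([ 0.7652, -0.1117,  0.085 ])] captop [ 0.7589 -0.1162  0.209 ] [ 0.7536 -0.1194  0.209 ]
```

```bash
python3 - <<'E'
from h import *
np.set_printoptions(precision=4,suppress=True)
S,D=cam('scene'),cam('side')
for a,b in(((282,146.3),(223.4,158.3)),((241.2,163.3),(226.7,183.3)),((305.3,174),(264.2,157.7)),((272.2,200.3),(281.6,179.2))): print(tri(S,a,D,b))
s=readout.state();M=rot(s['orientation']);print(M, s['tool_pos'])
# desired: tool x down, tool y along +shelf y dir or negative
for sg in(1,-1):
    y=sg*np.array([1,-.026,0]);y/=np.linalg.norm(y)
    yb=M.T@y;print(sg,'spin',np.arctan2(yb[2],yb[1]))
def sh(p): return M.T@(np.array(p)-s['tool_pos'])
print(sh((.52,-.12,.22)))
E
```

```text
(array([0.5233, 0.0202, 0.0902]), np.float64(0.0030402997851854442))
(array([ 0.5201, -0.073 ,  0.0904]), np.float64(0.0036629168038137027))
(array([0.6133, 0.0031, 0.0915]), np.float64(0.004282212153388968))
(array([ 0.6325, -0.0854,  0.093 ]), np.float64(0.003225842524065656))
[[-0.0004  0.4222 -0.9065]
 [ 0.0008 -0.9065 -0.4222]
 [-1.     -0.0009 -0.    ]] [ 0.2849 -0.6118  0.2181]
1 spin -1.1089698461089827
-1 spin 2.0326228074808106
[-0.0016 -0.3465 -0.4208]
```

move_arm(commands=[{"x": 0,"y": -0.03,"z": -0.03,"spin": -0.12},{"x": 0,"y": -0.055,"z": -0.06,"spin": -0.24},{"x": 0,"y": -0.08,"z": -0.09,"spin": -0.36},{"x": 0,"y": -0.11,"z": -0.12,"spin": -0.48},{"x": 0,"y": -0.14,"z": -0.15,"spin": -0.6},{"x": 0,"y": -0.165,"z": -0.18,"spin": -0.72},{"x": 0,"y": -0.19,"z": -0.205,"spin": -0.84},{"x": 0,"y": -0.22,"z": -0.235,"spin": -0.96},{"x": 0,"y": -0.245,"z": -0.265,"spin": -1.06},{"x": 0,"y": -0.27,"z": -0.29,"spin": -1.109}], hand=0.17)

```text
t: 0.98
tool_pos: [0.4343, -0.2425, 0.2183]
orientation: [0.495, 0.505, 0.495, -0.505]
force: [0.2, -0.4, -0.6]
gripper_width: 0.331
```

```bash
cat >> h.py <<'E'
def go(*pts):
    s=readout.state();M=rot(s['orientation']);print('tcp',s['tool_pos'].round(4),'F',s['force'].round(2),'g',round(s['gripper_width'],3),'t',round(s['t'],2),'y',M[:,1].round(3))
    for p in pts: print(p,(M.T@(np.array(p)-s['tool_pos'])).round(4))
    y=np.array([1,-.026,0]);y/=np.linalg.norm(y);yb=M.T@y;print('spin',np.arctan2(yb[2],yb[1]).round(4))
E
python3 -c "
from h import *
go((.523,-.025,.17))"
```

```text
tcp [ 0.4343 -0.2425  0.2183] F [ 0.25 -0.35 -0.55] g 0.331 t 0.98 y [ 1.   -0.02  0.  ]
(0.523, -0.025, 0.17) [ 0.0485  0.0844 -0.2191]
spin 0.0061
```

move_arm(commands=[{"x": 0,"y": 0.015,"z": -0.036},{"x": 0,"y": 0.03,"z": -0.073},{"x": 0,"y": 0.045,"z": -0.11},{"x": 0.01,"y": 0.06,"z": -0.147},{"x": 0.03,"y": 0.075,"z": -0.185},{"x": 0.045,"y": 0.084,"z": -0.215},{"x": 0.048,"y": 0.084,"z": -0.219},{"x": 0.048,"y": 0.084,"z": -0.219},{"x": 0.048,"y": 0.084,"z": -0.219}])

```text
$.commands[0]: bad value
```

```bash
python3 -c "
from h import *
c=cam('wrist');im=optics.grab_frame('wrist');cv2.imwrite('pics/w1.png',im[:,:,::-1])
b,m=blobs(im,(5,165,40),(20,255,255),60)
for a,ce,s in b: print(a,ce,s,plane(c,ce,.091).round(4))
im=optics.grab_frame('side');cv2.imwrite('pics/s1.png',im[:,:,::-1])
go((.523,-.025,.089))"
```

```text
79 [219.7  11.1] [205   0  25  33] [ 0.4059 -0.0952  0.091 ]
1704 [249.6  31.9] [222   0  48  95] [ 0.4296 -0.111   0.091 ]
tcp [ 0.435  -0.2409  0.2185] F [-0.76  0.02 -0.43] g 0.245 t 1.08 y [ 1.   -0.02  0.  ]
(0.523, -0.025, 0.089) [ 0.1299  0.0837 -0.2174]
spin 0.0064
```

View pics/w1.png

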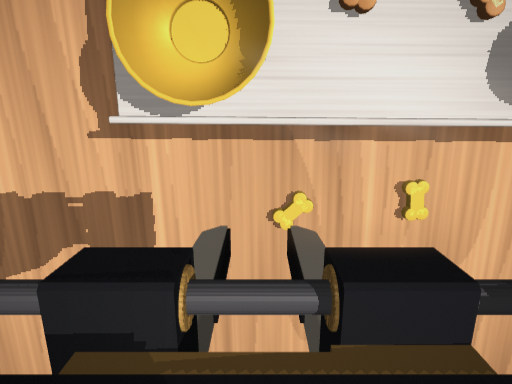

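View pics/s1.png

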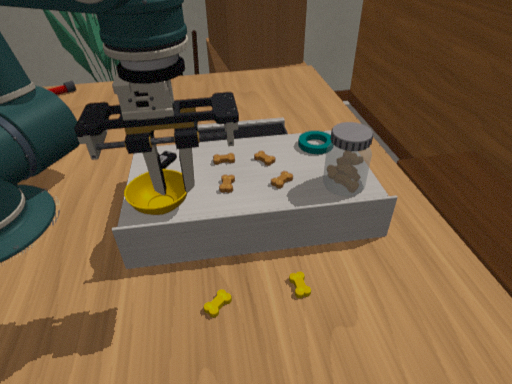

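The wrist view shows the bowl at (190,45), yellow decoys at (293,210) and (417,200), and the tan biscuits at the top edge. The call was refused because `spin` was missing, so I'll repeat it with `spin`.

move_arm(commands=[{"x": 0,"y": 0.015,"z": -0.036,"spin": 0},{"x": 0,"y": 0.03,"z": -0.073,"spin": 0},{"x": 0,"y": 0.045,"z": -0.11,"spin": 0},{"x": 0.01,"y": 0.06,"z": -0.147,"spin": 0},{"x": 0.03,"y": 0.075,"z": -0.185,"spin": 0},{"x": 0.045,"y": 0.084,"z": -0.215,"spin": 0.006},{"x": 0.048,"y": 0.084,"z": -0.218,"spin": 0.006},{"x": 0.048,"y": 0.084,"z": -0.218,"spin": 0.006}])

```text
t: 1.75
tool_pos: [0.5229, -0.0233, 0.1692]
orientation: [-0.493, -0.506, -0.495, 0.506]
force: [-0.2, 0.4, 0.2]
gripper_width: 0.168
```

```bash
python3 -c "
from h import *
c=cam('wrist');im=optics.grab_frame('wrist');cv2.imwrite('pics/w2.png',im[:,:,::-1])
b,m=blobs(im,(5,165,40),(20,255,255),60)
for a,ce,s in b: print(a,ce,s,plane(c,ce,.091).round(4))
im=optics.grab_frame('side');cv2.imwrite('pics/s2.png',im[:,:,::-1])
go((.523,-.025,.089))"
```

```text
1092 [ 59.6 269.2] [ 14 258  84  22] [ 0.3588 -0.0769  0.091 ]
1214 [ 20.4 335.5] [  0 315  84  58] [ 0.3137 -0.1392  0.091 ]
tcp [ 0.5232 -0.0253  0.1712] F [-0.77 -0.21  0.02] g 0.167 t 1.85 y [ 1.    -0.026  0.   ]
(0.523, -0.025, 0.089) [ 0.0822 -0.0003 -0.0002]
spin 0.0002
```

View pics/w2.png

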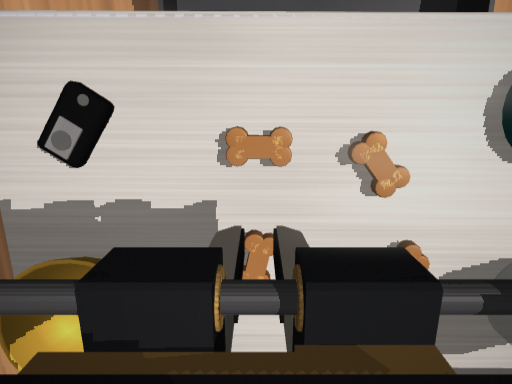

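View pics/s2.png

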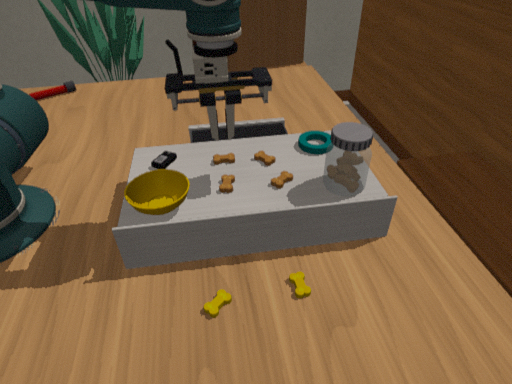

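The wrist view shows biscuits at (259,147), (380,163), (258,258) partly hidden and (415,255) partly hidden. The clicker is at (76,124) and the lip at row ~12.

```bash
python3 -c "
from h import *
c=cam('wrist')
for n,p,z in (('b1',(259,147),.091),('b3',(380,163),.091),('b2',(258,258),.091),('lipL',(20,12),.085),('lipR',(480,12),.085),('clickR',(112,105),.1),('b2top',(258,234),.091)): print(n,plane(c,p,z).round(4))
"
```

```text
b1 [0.525  0.0172 0.091 ]
b3 [0.6164 0.003  0.091 ]
b2 [ 0.5221 -0.0731  0.091 ]
lipL [0.3611 0.1139 0.085 ]
lipR [0.6808 0.1063 0.085 ]
clickR [0.423  0.0498 0.1   ]
b2top [ 0.5226 -0.0522  0.091 ]
```

move_arm(commands=[{"x": 0.03,"y": 0.001,"z": 0,"spin": 0},{"x": 0.055,"y": 0.001,"z": 0,"spin": 0},{"x": 0.07,"y": 0.001,"z": 0,"spin": 0},{"x": 0.078,"y": 0.001,"z": 0,"spin": 0},{"x": 0.082,"y": 0.001,"z": 0,"spin": 0},{"x": 0.082,"y": 0.001,"z": 0,"spin": 0},{"x": 0.082,"y": 0.001,"z": -0.005,"spin": 0},{"x": 0.082,"y": 0.001,"z": -0.015,"spin": 0},{"x": 0.082,"y": 0.001,"z": -0.025,"spin": 0},{"x": 0.082,"y": 0.001,"z": -0.035,"spin": 0}])

```text
t: 2.68
tool_pos: [0.5255, 0.011, 0.09]
orientation: [0.494, 0.507, 0.493, -0.506]
force: [0.8, 0.2, 0.2]
gripper_width: 0.17
```

```bash
python3 -c "
from h import *
im=optics.grab_frame('wrist');cv2.imwrite('pics/w3.png',im[:,:,::-1])
go((.527,.13,.089))"
```

```text
tcp [0.5254 0.0123 0.0898] F [-0.    0.58 -0.77] g 0.17 t 2.73 y [ 1.    -0.025  0.001]
(0.527, 0.13, 0.089) [ 0.0009 -0.0013 -0.1177]
spin 0.0012
```

View pics/w3.png

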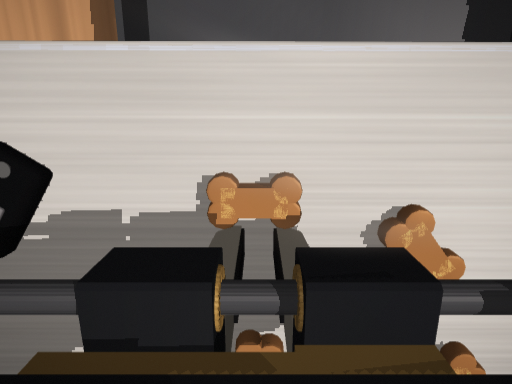

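The biscuit at (255,200) sits square on both fingers. I'll push it on over the lip.

move_arm(commands=[{"x": 0,"y": 0,"z": -0.012,"spin": 0},{"x": 0,"y": 0,"z": -0.025,"spin": 0},{"x": 0,"y": 0,"z": -0.038,"spin": 0},{"x": 0,"y": 0,"z": -0.051,"spin": 0},{"x": 0,"y": 0,"z": -0.064,"spin": 0},{"x": 0,"y": 0,"z": -0.077,"spin": 0},{"x": 0,"y": 0,"z": -0.09,"spin": 0},{"x": 0,"y": 0,"z": -0.103,"spin": 0},{"x": 0,"y": 0,"z": -0.113,"spin": 0},{"x": 0,"y": 0,"z": -0.118,"spin": 0}])

```text
t: 3.57
tool_pos: [0.5283, 0.1318, 0.0899]
orientation: [0.494, 0.507, 0.494, -0.505]
force: [-0.6, -0.5, -0.3]
gripper_width: 0.172
```

```bash
python3 -c "
from h import *
im=optics.grab_frame('wrist');cv2.imwrite('pics/w4.png',im[:,:,::-1])
go((.615,-.04,.15),(.615,-.04,.13))"
```

```text
tcp [0.5283 0.1319 0.0899] F [-0.52  0.3   0.22] g 0.168 t 3.62 y [ 1.    -0.024  0.001]
(0.615, -0.04, 0.15) [-0.0604  0.0908  0.1696]
(0.615, -0.04, 0.13) [-0.0404  0.0908  0.1697]
spin 0.0022
```

View pics/w4.png

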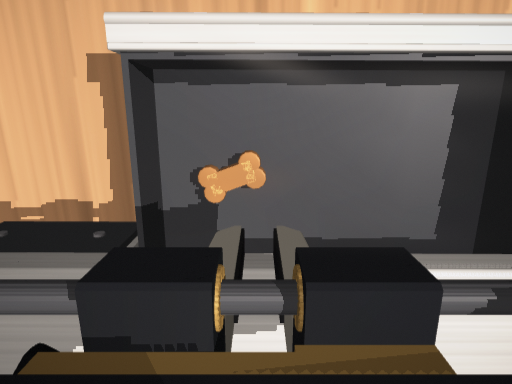

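The first biscuit lies in the tray at (232,177). Next I'll lift and go behind the biscuit at about (0.616, 0.003).

move_arm(commands=[{"x": -0.03,"y": 0,"z": 0,"spin": 0},{"x": -0.05,"y": 0.025,"z": 0.035,"spin": 0},{"x": -0.05,"y": 0.055,"z": 0.07,"spin": 0},{"x": -0.05,"y": 0.08,"z": 0.105,"spin": 0},{"x": -0.05,"y": 0.089,"z": 0.14,"spin": 0.002},{"x": -0.04,"y": 0.089,"z": 0.165,"spin": 0.002},{"x": -0.04,"y": 0.089,"z": 0.169,"spin": 0.002},{"x": -0.03,"y": 0.089,"z": 0.169,"spin": 0.002}])

```text
t: 4.28
tool_pos: [0.6137, -0.0414, 0.1204]
orientation: [0.493, 0.508, 0.493, -0.506]
force: [0.5, 1.2, 0.4]
gripper_width: 0.174
```

```bash
python3 -c "
from h import *
im=optics.grab_frame('wrist');cv2.imwrite('pics/w5.png',im[:,:,::-1])
go((.614,-.04,.089),(.614,.13,.089))"
```

```text
tcp [ 0.6128 -0.0399  0.1175] F [-0.18  0.24 -3.06] g 0.173 t 4.33 y [ 1.    -0.028 -0.   ]
(0.614, -0.04, 0.089) [0.0285 0.0013 0.0001]
(0.614, 0.13, 0.089) [ 0.0288 -0.0034 -0.1698]
spin -0.0016
```

View pics/w5.png

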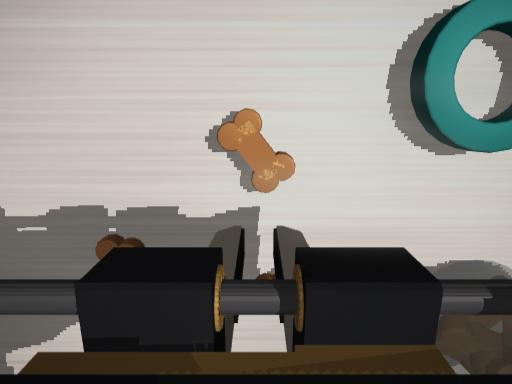

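```bash
python3 -c "
from h import *
c=cam('wrist')
print(plane(c,(265,272),.095),plane(c,(258,192),.091),plane(c,(257,150),.091), readout.state()['force'])"
```

```text
[ 0.61646474 -0.06995857  0.095     ] [ 0.6133482 -0.0186869  0.091    ] [0.61341643 0.0066933  0.091     ] [-0.18486445  0.23812339 -3.06351733]
```

move_arm(commands=[{"x": 0.012,"y": 0,"z": 0.001,"spin": 0},{"x": 0.022,"y": 0,"z": 0.001,"spin": 0},{"x": 0.028,"y": 0,"z": 0.001,"spin": 0},{"x": 0.028,"y": 0,"z": 0,"spin": 0},{"x": 0.028,"y": 0,"z": -0.01,"spin": 0},{"x": 0.028,"y": 0,"z": -0.02,"spin": 0},{"x": 0.028,"y": 0,"z": -0.03,"spin": 0},{"x": 0.028,"y": 0,"z": -0.041,"spin": 0},{"x": 0.028,"y": 0,"z": -0.053,"spin": 0},{"x": 0.028,"y": -0.001,"z": -0.065,"spin": 0}])

```text
t: 5.17
tool_pos: [0.6137, 0.0267, 0.0899]
orientation: [0.493, 0.507, 0.494, -0.506]
force: [-1.1, -0.3, -0.4]
gripper_width: 0.173
```

```bash
python3 -c "
from h import *
im=optics.grab_frame('wrist');cv2.imwrite('pics/w6.png',im[:,:,::-1])
go((.614,.13,.089))"
```

```text
tcp [0.6135 0.0283 0.0898] F [0.2  2.17 1.03] g 0.168 t 5.22 y [ 1.    -0.026 -0.   ]
(0.614, 0.13, 0.089) [ 0.0011 -0.0022 -0.1017]
spin -0.0005
```

View pics/w6.png

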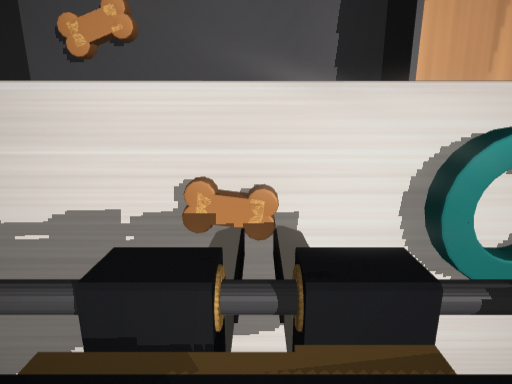

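The biscuit at (232,207) sits about 10 mm left of the finger centre. I'll back off, re-centre and push on.

move_arm(commands=[{"x": 0,"y": 0,"z": 0.008,"spin": 0},{"x": 0,"y": -0.01,"z": 0.01,"spin": 0},{"x": 0,"y": -0.012,"z": 0.004,"spin": 0},{"x": 0,"y": -0.012,"z": -0.01,"spin": 0},{"x": 0,"y": -0.012,"z": -0.025,"spin": 0},{"x": 0,"y": -0.012,"z": -0.04,"spin": 0},{"x": 0,"y": -0.012,"z": -0.055,"spin": 0},{"x": 0,"y": -0.012,"z": -0.072,"spin": 0},{"x": 0,"y": -0.012,"z": -0.088,"spin": 0},{"x": 0,"y": -0.012,"z": -0.102,"spin": 0}])

```text
t: 6.05
tool_pos: [0.6041, 0.1329, 0.09]
orientation: [0.493, 0.507, 0.494, -0.506]
force: [-0.5, 0.4, -0.9]
gripper_width: 0.17
```

```bash
python3 -c "
from h import *
im=optics.grab_frame('wrist');cv2.imwrite('pics/w7.png',im[:,:,::-1])
go((.523,-.13,.13))"
```

```text
tcp [0.6041 0.1346 0.09  ] F [-0.07  1.43  0.33] g 0.169 t 6.1 y [ 1.    -0.025 -0.   ]
(0.523, -0.13, 0.13) [-0.0409 -0.0745  0.2664]
spin 0.0013
```

View pics/w7.png

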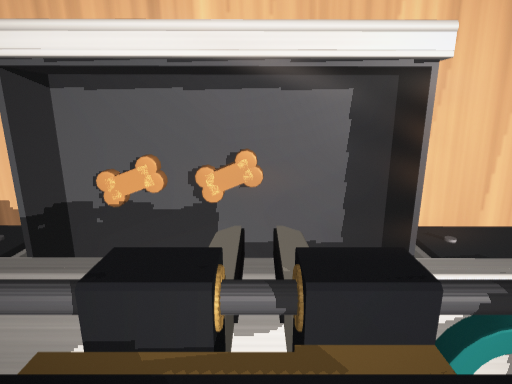

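move_arm(commands=[{"x": -0.035,"y": 0,"z": 0,"spin": 0},{"x": -0.045,"y": -0.01,"z": 0.035,"spin": 0},{"x": -0.045,"y": -0.025,"z": 0.073,"spin": 0},{"x": -0.045,"y": -0.04,"z": 0.11,"spin": 0},{"x": -0.045,"y": -0.055,"z": 0.147,"spin": 0},{"x": -0.045,"y": -0.07,"z": 0.185,"spin": 0.001},{"x": -0.045,"y": -0.075,"z": 0.222,"spin": 0.001},{"x": -0.042,"y": -0.075,"z": 0.255,"spin": 0.001},{"x": -0.04,"y": -0.075,"z": 0.267,"spin": 0.001},{"x": -0.04,"y": -0.075,"z": 0.267,"spin": 0.001}])

```text
t: 6.93
tool_pos: [0.5223, -0.1324, 0.1287]
orientation: [0.492, 0.508, 0.494, -0.506]
force: [0.3, 0.3, 1.1]
gripper_width: 0.168
```

```bash
python3 -c "
from h import *
c=cam('wrist');im=optics.grab_frame('wrist');cv2.imwrite('pics/w8.png',im[:,:,::-1])
b,m=blobs(im,(5,150,40),(20,255,255),60)
for a,ce,s in b: print(a,ce,s,plane(c,ce,.091).round(4))
go((.523,-.13,.089))"
```

```text
1716 [249.5 124.5] [225  86  54  74] [ 0.5188 -0.0715  0.091 ]
8976 [ 56.7 210.1] [  0  99 118 181] [ 0.3915 -0.1227  0.091 ]
201 [105.4 169.7] [ 88 140  30  64] [ 0.427 -0.097  0.091]
95 [ 25.5 159.7] [ 12 152  33  21] [ 0.3779 -0.0893  0.091 ]
183 [219.1 278.7] [215 264  10  34] [ 0.4944 -0.1746  0.091 ]
336 [298.2 296.9] [293 264  10  67] [ 0.5489 -0.1901  0.091 ]
161 [218.3 319. ] [215 299   9  33] [ 0.4921 -0.2063  0.091 ]
9933 [249.8 361.6] [ 19 345 437  29] [ 0.5133 -0.2429  0.091 ]
tcp [ 0.5225 -0.1309  0.1288] F [-0.48  0.41  0.89] g 0.166 t 6.98 y [ 1.    -0.028 -0.001]
(0.523, -0.13, 0.089) [ 0.0398  0.0005 -0.0008]
spin -0.0016
```

View pics/w8.png

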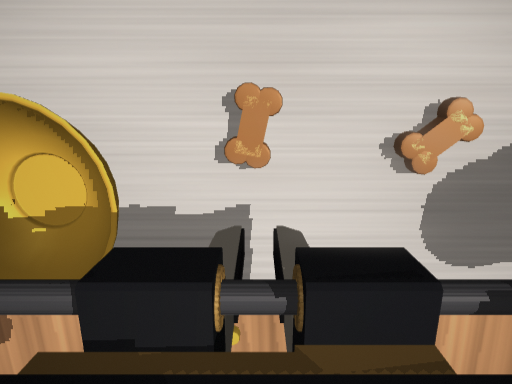

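Biscuit at (252,125) lies roughly along the push direction, and the bowl is clear to the left. Next I'll descend and push.

move_arm(commands=[{"x": 0.02,"y": -0.003,"z": 0,"spin": 0},{"x": 0.033,"y": -0.003,"z": 0,"spin": 0},{"x": 0.039,"y": -0.003,"z": 0,"spin": 0},{"x": 0.039,"y": -0.003,"z": -0.005,"spin": 0},{"x": 0.039,"y": -0.003,"z": -0.015,"spin": 0},{"x": 0.039,"y": -0.002,"z": -0.026,"spin": 0},{"x": 0.039,"y": -0.002,"z": -0.038,"spin": 0},{"x": 0.039,"y": -0.002,"z": -0.05,"spin": 0},{"x": 0.039,"y": -0.001,"z": -0.062,"spin": 0},{"x": 0.039,"y": -0.001,"z": -0.075,"spin": 0}])

```text
t: 7.82
tool_pos: [0.5238, -0.0543, 0.0904]
orientation: [0.492, 0.508, 0.494, -0.506]
force: [0.1, 0.4, 0.0]
gripper_width: 0.171
```

```bash
python3 -c "
from h import *
c=cam('wrist');im=optics.grab_frame('wrist');cv2.imwrite('pics/w9.png',im[:,:,::-1])
go((.523,.13,.089))"
```

```text
tcp [ 0.5237 -0.0527  0.0903] F [ 0.48  1.15 -0.78] g 0.17 t 7.87 y [ 1.    -0.027 -0.   ]
(0.523, 0.13, 0.089) [ 0.0022 -0.0056 -0.1826]
spin -0.0007
```

View pics/w9.png

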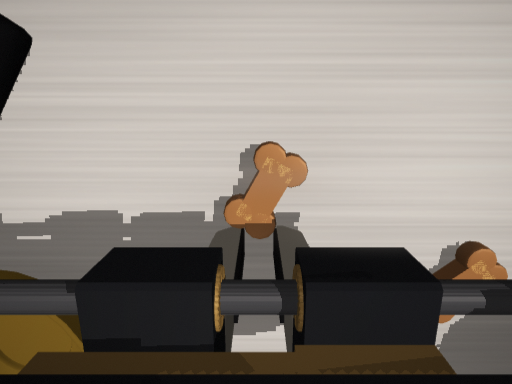

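move_arm(commands=[{"x": 0,"y": 0,"z": -0.01,"spin": 0},{"x": 0,"y": 0,"z": -0.02,"spin": 0},{"x": 0,"y": 0,"z": -0.03,"spin": 0},{"x": 0,"y": 0,"z": -0.04,"spin": 0},{"x": 0,"y": 0,"z": -0.05,"spin": 0},{"x": 0,"y": 0,"z": -0.06,"spin": 0},{"x": 0,"y": 0,"z": -0.07,"spin": 0},{"x": 0,"y": 0,"z": -0.08,"spin": 0},{"x": 0,"y": 0,"z": -0.09,"spin": 0}])

```text
t: 8.62
tool_pos: [0.5261, 0.0382, 0.0907]
orientation: [0.492, 0.508, 0.495, -0.506]
force: [-0.4, -0.0, -0.7]
gripper_width: 0.175
```

```bash
python3 -c "
from h import *
c=cam('wrist');im=optics.grab_frame('wrist');cv2.imwrite('pics/w10.png',im[:,:,::-1])
go((.523,.13,.089))"
```

```text
tcp [0.5262 0.0394 0.0908] F [ 1.03 -0.37 -0.04] g 0.172 t 8.67 y [ 1.    -0.026 -0.   ]
(0.523, 0.13, 0.089) [ 0.0023 -0.0055 -0.0904]
spin -0.0003
```

View pics/w10.png

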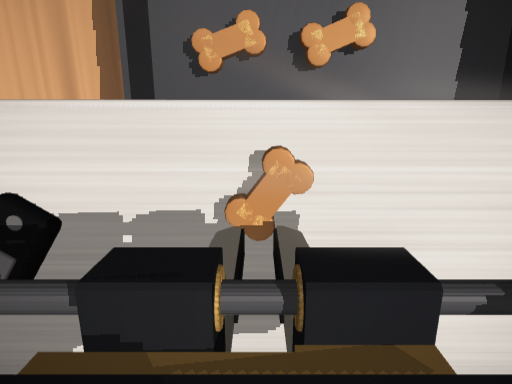

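move_arm(commands=[{"x": 0.001,"y": 0,"z": -0.01,"spin": 0},{"x": 0.001,"y": 0,"z": -0.02,"spin": 0},{"x": 0.001,"y": 0,"z": -0.03,"spin": 0},{"x": 0.001,"y": 0,"z": -0.04,"spin": 0},{"x": 0.001,"y": 0,"z": -0.05,"spin": 0},{"x": 0.001,"y": 0,"z": -0.06,"spin": 0},{"x": 0.001,"y": 0,"z": -0.07,"spin": 0},{"x": 0.001,"y": 0,"z": -0.08,"spin": 0},{"x": 0.001,"y": 0,"z": -0.09,"spin": 0},{"x": 0.001,"y": 0,"z": -0.095,"spin": 0}])

```text
t: 9.5
tool_pos: [0.5286, 0.1358, 0.0903]
orientation: [0.492, 0.508, 0.495, -0.505]
force: [-0.1, 0.5, 0.7]
gripper_width: 0.169
```

```bash
python3 -c "
from h import *
c=cam('wrist');im=optics.grab_frame('wrist');cv2.imwrite('pics/w11.png',im[:,:,::-1])
go((.602,-.03,.15),(.602,-.135,.13))"
```

```text
tcp [0.5286 0.1359 0.0902] F [0.53 0.06 0.32] g 0.169 t 9.55 y [ 1.    -0.025 -0.   ]
(0.602, -0.03, 0.15) [-0.0607  0.0775  0.1637]
(0.602, -0.135, 0.13) [-0.0413  0.0802  0.2688]
spin 0.0006
```

View pics/w11.png

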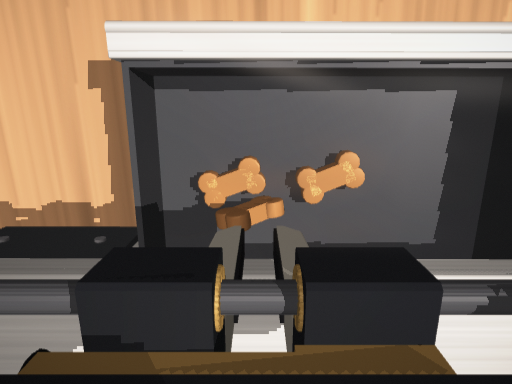

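Three biscuits are now in the tray; the third, at (250,212), is standing on edge or still settling. The last one is near the jar, so I'll open the jaws more and use the right finger, keeping the gripper body clear of the jar.

move_arm(commands=[{"x": -0.035,"y": 0,"z": 0,"spin": 0},{"x": -0.06,"y": 0.01,"z": 0.03,"spin": 0},{"x": -0.065,"y": 0.03,"z": 0.065,"spin": 0},{"x": -0.065,"y": 0.045,"z": 0.1,"spin": 0},{"x": -0.065,"y": 0.06,"z": 0.137,"spin": 0},{"x": -0.065,"y": 0.075,"z": 0.175,"spin": 0},{"x": -0.065,"y": 0.08,"z": 0.21,"spin": 0},{"x": -0.065,"y": 0.082,"z": 0.245,"spin": 0},{"x": -0.063,"y": 0.082,"z": 0.268,"spin": 0},{"x": -0.06,"y": 0.082,"z": 0.27,"spin": 0}], hand=0.4)

```text
t: 10.38
tool_pos: [0.6035, -0.1403, 0.1485]
orientation: [0.492, 0.508, 0.494, -0.506]
force: [1.0, -1.1, -0.1]
gripper_width: 0.401
```

```bash
python3 -c "
from h import *
c=cam('wrist');im=optics.grab_frame('wrist');cv2.imwrite('pics/w12.png',im[:,:,::-1])
b,m=blobs(im,(5,150,40),(20,255,255),300)
for a,ce,s in b: print(a,ce,s,plane(c,ce,.091).round(4))
go((.605,-.135,.089))"
```

```text
559 [171.5 297.3] [164 264  18  68] [ 0.5353 -0.2081  0.091 ]
581 [345.7 297.7] [335 265  19  66] [ 0.6689 -0.2119  0.091 ]
9813 [305.4 361.6] [ 76 345 436  29] [ 0.6385 -0.2692  0.091 ]
tcp [ 0.6034 -0.1387  0.1477] F [-0.05  0.52 -0.14] g 0.4 t 10.43 y [ 1.    -0.028 -0.001]
(0.605, -0.135, 0.089) [ 0.0587  0.0016 -0.0034]
spin -0.0024
```

View pics/w12.png

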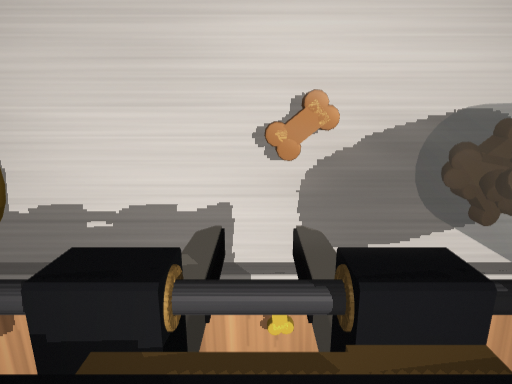

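```bash
python3 -c "
from h import *
c=cam('wrist')
for n,p,z in (('b',(302,125),.091),('knobA',(278,133),.091),('knobB',(288,150),.091),('tip',(318,100),.091),('jar base',(415,168),.085),('jar15',(415,168),.095)): print(n,plane(c,p,z).round(4))
"
```

```text
b [ 0.6342 -0.0796  0.091 ]
knobA [ 0.6181 -0.0845  0.091 ]
knobB [ 0.6248 -0.096   0.091 ]
tip [ 0.6446 -0.0639  0.091 ]
jar base [ 0.7149 -0.1117  0.085 ]
jar15 [ 0.7102 -0.1099  0.095 ]
```

The last biscuit's centre is at px (302,125), world (0.634, -0.080). The jar's left edge is at x≈0.713, so with the tool at x≈0.607 the body clears it by about 12 mm.

move_arm(commands=[{"x": 0.025,"y": 0.004,"z": 0,"spin": 0},{"x": 0.045,"y": 0.004,"z": 0,"spin": 0},{"x": 0.055,"y": 0.004,"z": 0,"spin": 0},{"x": 0.058,"y": 0.004,"z": 0,"spin": 0},{"x": 0.058,"y": 0.004,"z": -0.008,"spin": 0},{"x": 0.058,"y": 0.004,"z": -0.017,"spin": 0},{"x": 0.058,"y": 0.004,"z": -0.026,"spin": 0},{"x": 0.058,"y": 0.004,"z": -0.035,"spin": 0},{"x": 0.058,"y": 0.004,"z": -0.044,"spin": 0},{"x": 0.058,"y": 0.004,"z": -0.052,"spin": 0}])

```text
t: 11.27
tool_pos: [0.6089, -0.0852, 0.0906]
orientation: [0.492, 0.508, 0.494, -0.506]
force: [-0.3, -0.7, -0.3]
gripper_width: 0.397
```

```bash
python3 -c "
from h import *
c=cam('wrist');im=optics.grab_frame('wrist');cv2.imwrite('pics/w13.png',im[:,:,::-1])
go((.607,-.05,.089))"
```

```text
tcp [ 0.6089 -0.0843  0.0904] F [0.61 0.92 0.77] g 0.399 t 11.32 y [ 1.    -0.027 -0.001]
(0.607, -0.05, 0.089) [ 0.0016 -0.0029 -0.0342]
spin -0.0014
```

View pics/w13.png

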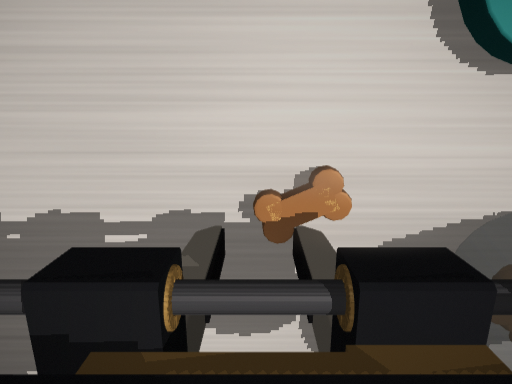

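move_arm(commands=[{"x": 0.001,"y": 0,"z": -0.009,"spin": 0},{"x": 0.001,"y": 0,"z": -0.018,"spin": 0},{"x": 0.001,"y": 0,"z": -0.027,"spin": 0},{"x": 0.001,"y": 0,"z": -0.036,"spin": 0},{"x": 0.001,"y": 0,"z": -0.045,"spin": 0},{"x": 0.001,"y": 0,"z": -0.05,"spin": 0},{"x": 0.001,"y": 0,"z": -0.05,"spin": 0}])

```text
t: 11.9
tool_pos: [0.6103, -0.0332, 0.0897]
orientation: [0.492, 0.508, 0.495, -0.505]
force: [-0.5, -0.2, 0.4]
gripper_width: 0.397
```

```bash
python3 -c "
from h import *
c=cam('wrist');im=optics.grab_frame('wrist');cv2.imwrite('pics/w14.png',im[:,:,::-1])
print(plane(c,(303,203),.091),plane(c,(260,203),.091))
go((.607,-.05,.089))"
```

```text
[ 0.63449171 -0.01161329  0.091     ] [ 0.61201715 -0.01107342  0.091     ]
tcp [ 0.6103 -0.0338  0.0897] F [-0.17 -0.05 -1.33] g 0.399 t 11.95 y [ 1.    -0.027 -0.001]
(0.607, -0.05, 0.089) [ 0.0007 -0.0029  0.0163]
spin -0.0006
```

View pics/w14.png

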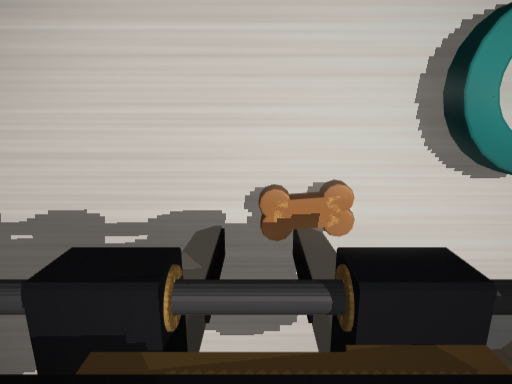

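The biscuit is centred on the right finger at (307,210) and stable, so I'll keep pushing it straight.

move_arm(commands=[{"x": 0.001,"y": 0,"z": -0.01,"spin": 0},{"x": 0.001,"y": 0,"z": -0.02,"spin": 0},{"x": 0.001,"y": 0,"z": -0.03,"spin": 0},{"x": 0.001,"y": 0,"z": -0.04,"spin": 0},{"x": 0.001,"y": 0,"z": -0.05,"spin": 0},{"x": 0.001,"y": 0,"z": -0.06,"spin": 0},{"x": 0.001,"y": 0,"z": -0.07,"spin": 0},{"x": 0.001,"y": 0,"z": -0.08,"spin": 0}])

```text
t: 12.62
tool_pos: [0.6125, 0.0473, 0.0892]
orientation: [0.492, 0.508, 0.495, -0.505]
force: [-0.0, -0.3, 0.4]
gripper_width: 0.403
```

```bash
python3 -c "
from h import *
c=cam('wrist');im=optics.grab_frame('wrist');cv2.imwrite('pics/w15.png',im[:,:,::-1])
go((.612,.135,.09))"
```

```text
tcp [0.6125 0.0486 0.0892] F [0.   1.54 0.64] g 0.398 t 12.67 y [ 1.    -0.026 -0.001]
(0.612, 0.135, 0.09) [-0.0002 -0.0027 -0.0863]
spin 0.0002
```

View pics/w15.png

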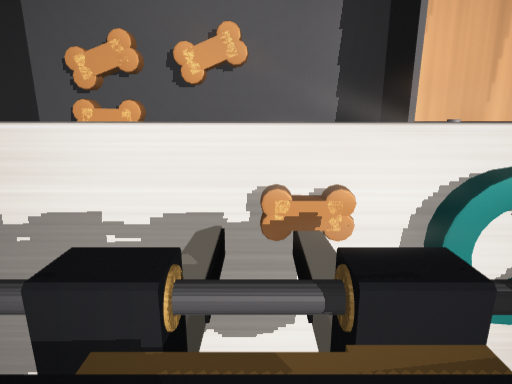

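All good: three lie flat in the tray, and the fourth is still centred at (308,212).

move_arm(commands=[{"x": -0.001,"y": 0,"z": -0.01,"spin": 0},{"x": -0.001,"y": 0,"z": -0.02,"spin": 0},{"x": -0.001,"y": 0,"z": -0.03,"spin": 0},{"x": -0.001,"y": 0,"z": -0.04,"spin": 0},{"x": -0.001,"y": 0,"z": -0.05,"spin": 0},{"x": -0.001,"y": 0,"z": -0.06,"spin": 0},{"x": -0.001,"y": 0,"z": -0.07,"spin": 0},{"x": -0.001,"y": 0,"z": -0.08,"spin": 0},{"x": -0.001,"y": 0,"z": -0.087,"spin": 0},{"x": -0.001,"y": 0,"z": -0.087,"spin": 0}])

```text
t: 13.5
tool_pos: [0.6147, 0.137, 0.0907]
orientation: [0.492, 0.508, 0.496, -0.505]
force: [0.1, -0.5, -1.1]
gripper_width: 0.399
```

```bash
python3 -c "
from h import *
c=cam('wrist');im=optics.grab_frame('wrist');cv2.imwrite('pics/w16.png',im[:,:,::-1])
go((.585,.135,.13),(.585,.30,.13),(.585,.30,.05))"
```

```text
tcp [0.6147 0.1363 0.0907] F [ 0.08 -0.66  0.06] g 0.4 t 13.55 y [ 1.    -0.025 -0.001]
(0.585, 0.135, 0.13) [-0.0393 -0.0297  0.0018]
(0.585, 0.3, 0.13) [-0.0383 -0.0338 -0.1632]
(0.585, 0.3, 0.05) [ 0.0417 -0.0337 -0.1627]
spin 0.0011
```

View pics/w16.png

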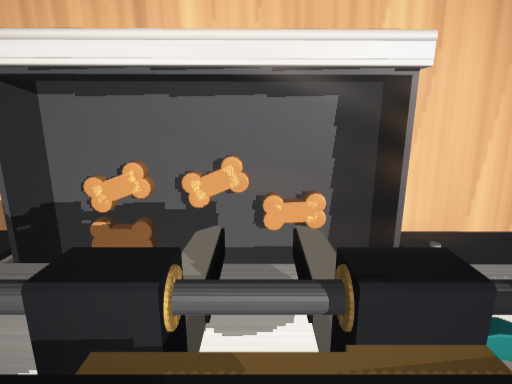

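All four biscuits lie in the tray, at (117,187), (216,182), (295,211) and (123,233). I'll shut the fingers and go round in front of the pull edge.

move_arm(commands=[{"x": -0.03,"y": 0,"z": 0,"spin": 0},{"x": -0.04,"y": -0.01,"z": -0.03,"spin": 0},{"x": -0.04,"y": -0.025,"z": -0.065,"spin": 0},{"x": -0.04,"y": -0.034,"z": -0.1,"spin": 0},{"x": -0.04,"y": -0.034,"z": -0.135,"spin": 0},{"x": -0.04,"y": -0.034,"z": -0.16,"spin": 0.001},{"x": -0.04,"y": -0.034,"z": -0.163,"spin": 0.001},{"x": -0.04,"y": -0.034,"z": -0.163,"spin": 0.001}], hand=0.0)

```text
t: 14.22
tool_pos: [0.5846, 0.3007, 0.1315]
orientation: [0.492, 0.507, 0.496, -0.505]
force: [-0.2, 0.4, -0.4]
gripper_width: 0.008
```

```bash
python3 -c "
from h import *
K=optics.camera_params('wrist')
c=cam('wrist');im=optics.grab_frame('side');cv2.imwrite('pics/s17.png',im[:,:,::-1]);im=optics.grab_frame('scene');cv2.imwrite('pics/c17.png',im[:,:,::-1])
# pull edge from w16 pose
M=rot([0.492,0.508,0.496,-0.505]);T=np.eye(4);T[:3,:3]=M;T[:3,3]=[.6147,.1363,.0907];T=T@K['T_tool_cam'];c=(K['K'],T[:3,:3],T[:3,3])
for p in ((100,31),(430,33),(200,64)): print(plane(c,p,.058).round(4))
go((.581,.28,.05))"
```

```text
[0.5293 0.2503 0.058 ]
[0.7131 0.245  0.058 ]
[0.5839 0.2318 0.058 ]
tcp [0.5849 0.2989 0.1315] F [ 0.1  -0.9  -0.54] g 0.007 t 14.32 y [ 1.    -0.026 -0.001]
(0.581, 0.28, 0.05) [ 0.0814 -0.0033  0.0195]
spin -0.0002
```

View pics/c17.png

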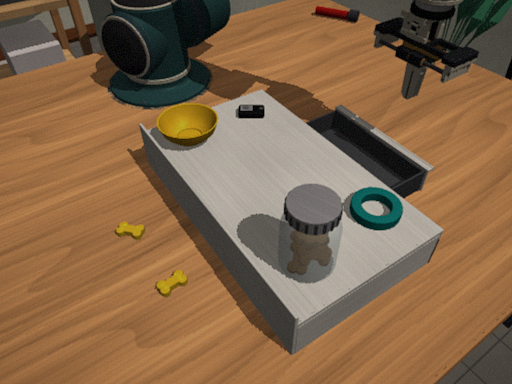

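The shelf is clear of biscuits, the other objects are in place, and the fingers at (411,80) are in front of the tray. I'll descend and begin the push.

move_arm(commands=[{"x": 0.04,"y": -0.001,"z": 0,"spin": 0},{"x": 0.07,"y": -0.002,"z": 0,"spin": 0},{"x": 0.083,"y": -0.003,"z": 0,"spin": 0},{"x": 0.085,"y": -0.003,"z": 0.01,"spin": 0},{"x": 0.085,"y": -0.003,"z": 0.022,"spin": 0},{"x": 0.085,"y": -0.003,"z": 0.034,"spin": 0},{"x": 0.085,"y": -0.003,"z": 0.044,"spin": 0},{"x": 0.085,"y": -0.003,"z": 0.054,"spin": 0},{"x": 0.085,"y": -0.003,"z": 0.064,"spin": 0},{"x": 0.085,"y": -0.003,"z": 0.074,"spin": 0}])

```text
t: 15.15
tool_pos: [0.5803, 0.2245, 0.0472]
orientation: [0.492, 0.508, 0.495, -0.505]
force: [0.3, 1.5, 1.4]
gripper_width: 0.003
```

```bash
python3 -c "
from h import *
im=optics.grab_frame('scene');cv2.imwrite('pics/c18.png',im[:,:,::-1])
im=optics.grab_frame('wrist');cv2.imwrite('pics/w18.png',im[:,:,::-1])
go((.578,.15,.046),(.578,.136,.046))"
```

```text
tcp [0.58   0.224  0.0465] F [ 0.54 -0.9   0.04] g 0.003 t 15.25 y [ 1.    -0.027 -0.001]
(0.578, 0.15, 0.046) [0.0001 0.0001 0.074 ]
(0.578, 0.136, 0.046) [-0.      0.0004  0.088 ]
spin -0.0013
```

View pics/c18.png

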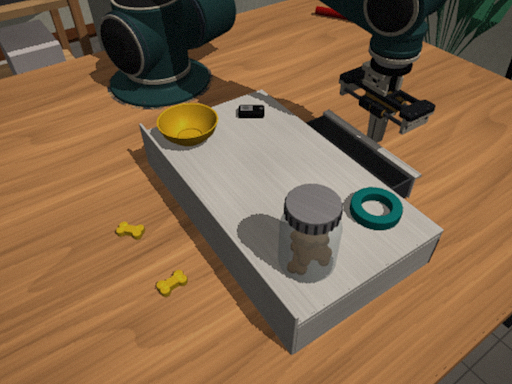

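View pics/w18.png

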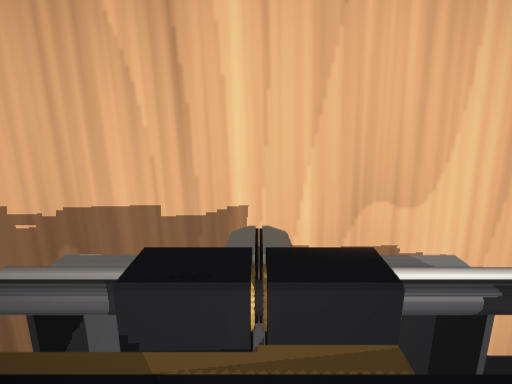

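The tray is moving in: its front edge now runs from (325,118) to (412,172). I'll continue towards home.

move_arm(commands=[{"x": 0,"y": 0,"z": 0.01,"spin": 0},{"x": 0,"y": 0,"z": 0.02,"spin": 0},{"x": 0,"y": 0,"z": 0.03,"spin": 0},{"x": 0,"y": 0,"z": 0.04,"spin": 0},{"x": 0,"y": 0,"z": 0.05,"spin": 0},{"x": 0,"y": 0,"z": 0.06,"spin": 0},{"x": 0,"y": 0,"z": 0.068,"spin": 0},{"x": 0,"y": 0,"z": 0.074,"spin": 0},{"x": 0,"y": 0,"z": 0.078,"spin": 0},{"x": 0,"y": 0,"z": 0.08,"spin": 0}])

```text
t: 16.08
tool_pos: [0.5778, 0.1434, 0.046]
orientation: [0.491, 0.508, 0.495, -0.506]
force: [-1.0, 2.3, 1.1]
gripper_width: 0.003
```

move_arm(commands=[{"x": 0,"y": 0,"z": 0.001,"spin": 0},{"x": 0,"y": 0,"z": 0.002,"spin": 0},{"x": 0,"y": 0,"z": 0.003,"spin": 0}])

```text
t: 16.33
tool_pos: [0.5777, 0.1406, 0.046]
orientation: [0.492, 0.508, 0.495, -0.506]
force: [0.5, 1.4, 0.6]
gripper_width: 0.005
```

move_arm(commands=[{"x": 0,"y": 0,"z": 0.001,"spin": 0},{"x": 0,"y": 0,"z": 0.002,"spin": 0},{"x": 0,"y": 0,"z": 0.003,"spin": 0}])

```text
t: 16.58
tool_pos: [0.5777, 0.1384, 0.046]
orientation: [0.491, 0.508, 0.495, -0.505]
force: [0.8, 15.3, 0.6]
gripper_width: 0.003
```

move_arm(commands=[{"x": 0,"y": 0,"z": 0.001,"spin": 0},{"x": 0,"y": 0,"z": 0.002,"spin": 0},{"x": 0,"y": 0,"z": 0.003,"spin": 0}])

```text
t: 16.83
tool_pos: [0.5776, 0.1382, 0.0461]
orientation: [0.49, 0.51, 0.496, -0.503]
force: [1.7, 30.0, -1.9]
gripper_width: 0.007
```

move_arm(commands=[{"x": 0,"y": 0,"z": 0.001,"spin": 0},{"x": 0,"y": 0,"z": 0.002,"spin": 0},{"x": 0,"y": 0,"z": 0.002,"spin": 0}])

```text
t: 17.08
tool_pos: [0.5776, 0.1385, 0.0462]
orientation: [0.489, 0.511, 0.498, -0.502]
force: [1.4, 19.5, -2.0]
gripper_width: 0.006
```

The force rises with no further motion, so this is the hard stop. I'll back off and look.

move_arm(commands=[{"x": 0,"y": 0,"z": -0.01,"spin": 0},{"x": 0,"y": 0,"z": -0.03,"spin": 0},{"x": 0,"y": 0,"z": -0.06,"spin": 0},{"x": -0.03,"y": 0,"z": -0.09,"spin": 0},{"x": -0.07,"y": 0,"z": -0.12,"spin": 0},{"x": -0.11,"y": 0,"z": -0.13,"spin": 0},{"x": -0.15,"y": 0,"z": -0.11,"spin": 0},{"x": -0.17,"y": 0,"z": -0.08,"spin": 0},{"x": -0.17,"y": 0,"z": -0.05,"spin": 0},{"x": -0.17,"y": 0,"z": -0.05,"spin": 0}])

```text
t: 17.92
tool_pos: [0.5794, 0.1823, 0.2195]
orientation: [0.49, 0.512, 0.496, -0.502]
force: [-0.3, -0.2, -0.5]
gripper_width: 0.003
```

```bash
python3 -c "
from h import *
for n in('scene','wrist'):
    im=optics.grab_frame(n);cv2.imwrite('pics/f_%s.png'%n,im[:,:,::-1])
a=cv2.imread('pics/scene0.png');b=cv2.imread('pics/f_scene.png')
cs=cam('scene');d=cv2.absdiff(a,b).max(2);
for nm,lo,hi in(('yel',(21,180,60),(30,255,255)),('teal',(80,120,30),(100,255,255))):
    for i in(a,b): print(nm,[(int(x[0]),x[1]) for x in blobs(i[:,:,::-1].copy(),lo,hi,250)[0]])
print('jar diff',d[190:275,285:340].mean(),'clicker',d[104:119,238:266].mean())
go()
"
```

```text
yel [(1765, array([186.9, 121.4])), (319, array([130., 230.])), (420, array([171.4, 282.7]))]
yel [(1708, array([186.6, 121.1])), (317, array([130. , 229.9])), (415, array([171.5, 282.7]))]
teal [(1326, array([376. , 208.2]))]
teal [(268, array([218.9,   9.3])), (1238, array([376.5, 207.9]))]
jar diff 8.414331550802139 clicker 7.390476190476191
tcp [0.5789 0.1849 0.2171] F [-0.22  0.32 -0.22] g 0.007 t 18.02 y [ 1.    -0.028  0.   ]
spin -0.0017
```

View pics/f_scene.png

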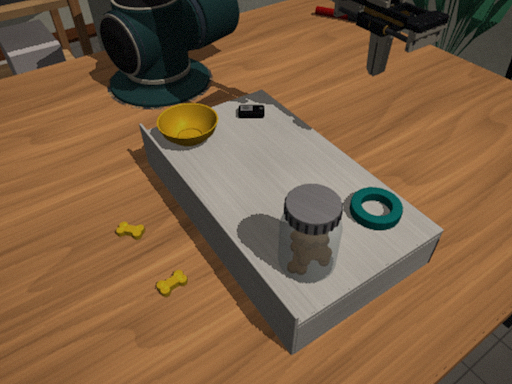

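View pics/f_wrist.png

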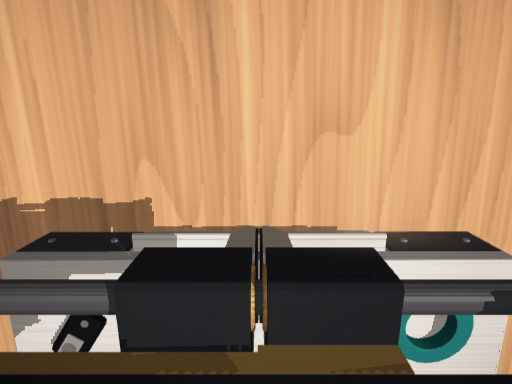

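Both views show the tray home. I'll check the gap between the pull edge (row ~234) and the lip (row ~251), then hand in.

```bash
python3 -c "
from h import *
c=cam('wrist')
im=cv2.imread('pics/f_wrist.png');print(im[226:262,330].mean(1).round().astype(int).tolist(),im[226:262,450].mean(1).round().astype(int).tolist())
print(plane(c,(330,234),.058),plane(c,(450,251),.085))
ticket.job_done()"
```

```text
[123, 103, 104, 104, 102, 101, 102, 153, 186, 213, 229, 223, 208, 195, 212, 217, 219, 218, 217, 218, 222, 115, 30, 27, 25, 23, 23, 23, 20, 21, 22, 20, 19, 18, 19, 17] [161, 161, 160, 159, 160, 99, 52, 47, 46, 45, 41, 44, 46, 46, 43, 42, 43, 42, 42, 40, 39, 39, 38, 36, 37, 95, 107, 110, 110, 110, 103, 107, 113, 149, 209, 222]
[0.65338911 0.12808512 0.058     ] [0.7655947  0.11758201 0.085     ]
the job is handed in; nothing more can be done
```

The job is handed in: all four tan biscuits were swept over the lip into the tray, and the tray was then pushed home. It took about 18 s of the 72 s allowed. The biscuits were slid one at a time with the fingers 4–5 mm above the shelf, and none was lifted. The two yellow look-alikes on the bench were left alone.

**Biscuits:** the wrist picture taken before closing showed all four lying inside the tray. I did not see them again once the tray was shut.

**Tray:** the push ended at the hard stop. The tool stopped advancing while the force rose to about 30 N through the fingers, under the 40 N limit for the arm and gripper body. Afterwards the pull edge measured at y≈0.128, against 0.126–0.127 expected when home. My last lip reading, from a different spot on the shelf, came out at 0.118. Earlier readings gave 0.106–0.114, so the lip and pull-edge gap agrees only to several millimetres.

**Other objects:** the bowl and ring moved by half a pixel or less between the first and last scene pictures. The jar and clicker were compared only by picture difference, which was small.

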